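# Find the high spot of a pump cam with a dial indicator

## Robot

A 7-joint arm with a two-finger parallel gripper is mounted at the origin on the work surface. World frame = base frame: x ahead of the robot, y to its left, z up, the work surface at z = 0. Lengths are in m, angles in rad, forces in N, time in s.
With the tool pointing down it reaches from about 0.4 to 0.875 m from the base axis. Payload 6.5 kg.
Tool frame: the origin (TCP) lies at the very end of the fingers, on their centre line; the grasp point (between the pads) lies 19 mm behind it (arm.hold_point_z is the distance from the TCP to the grasp point, in m); z points along the fingers, y is the line along which they close (so a half turn about z gives the same grasp; the last joint's range is limited). The gripper opens to 88 mm and grips with 3 to 60 N. Pads are 18 mm wide; open, the fingers measure 123 mm over their backs; the gripper's body (75 mm by 187 mm) begins 45 mm behind the grasp point.
Start: joints at [1.177, 0.536, -0.004, 1.538, 0.003, 1.067, -0.071], TCP at [0.209, -0.615, 0.239] pointing down, gripper open.
Joint ranges: [-2.7, 2.7], [-0.37, 2.16], [-1.27, 1.26], [0.24, 2.4], [-1.31, 4.45], [0.19, 1.91], [-2.76, 2.76]. Speed limits (rad/s): [2.39, 2.39, 3.14, 3.14, 3.14, 3.14, 3.14].

## Interface

Orientations are given as a unit quaternion [x, y, z, w].
In Python, from workcell import arm gives the robot as it stands. Calls block until the motion is done:
- arm.reach(position, orientation): joint-space move of the TCP to a pose.
- arm.servo_line(position, frame=None, speed=0.15, stop_force=None): straight line of the TCP; frame=None keeps the orientation; speed is the mean speed in m/s. With stop_force (N) it stops when the force on the tool has changed by that much, and returns True; else False.
- arm.move_joints(angles): joint-space move.
- arm.release() and arm.gripper_close(): open the fingers fully, or close them until they stop; the grip force is fixed at half the most.
- arm.pause(seconds).
- arm.inverse_kinematics(position, orientation): joint angles nearest the present ones, or None.
- arm.state(): the state.
- arm.read_camera(name): name is "scene" or "top" or "wrist"; returns the picture (480x640x3 uint8, red, green, blue); there is no depth.
- arm.calibration(name): a dict with "fov_y" (degrees; the focal length in pixels is half the picture's height over the tangent of half this angle, whatever the lens; pixels are square), "cx", "cy" (the principal point, pixels), "distortion" ([k1, k2, p1, p2, k3] as OpenCV has them; the pictures are not rectified), "R" (3x3) and "t" (3): a world point X has camera coordinates R X + t. Camera axes: x right, y down, z forward; pixel columns grow to the right and rows downward; lengths in m; the calibration is good to about 2 mm. A picture is of the moment at which its call begins: read the wrist's pose just before it. calibration takes no time and is no camera call; for the wrist camera it gives the pose at the moment of the call.
A pose or a line that the arm cannot do raises arm.PlanningError and nothing moves.
- arm.hand_in(): hands the job in; it is judged then, once.
The state is a dict: "t": time; "qpos": joint angles; "qvel": joint speeds; "joint_torque": joint torques, N m; "tool_pos": TCP position; "eef_rot": TCP orientation; "wrist_force": force on the tool from outside, world axes, zero at the start; "wrist_torque": the same for the moment, N m; "grip_width": finger opening in m; "grasp_force": force on a finger pad.
Only numpy, scipy, OpenCV 4.12 (cv2) and the standard library are available. Lean on these libraries where they do the work, as an engineer would, in place of code of your own. Each camera call takes 0.05 s, during which the arm holds its last target. There are 200 camera calls.

## Task

On the checking fixture, first slide the dial indicator's carriage fully home towards the mounted cam, so that its sprung plunger presses on the cam's rim. Then turn that cam by its crank handle until its high spot, the nose, points squarely at the plunger and presses it in, and let go. Leave the loose spare cam where it lies.

Things in the scene. Friction and masses are not known exactly. Their poses are not given: they have to be found in the camera images.
- cam_axis (a point): Top centre of the mounted cam: the vertical axis the cam turns about, at the level of the cam's top face (50 mm above the bench). The cam is a bare steel plate, 20 mm thick, a round of 60 mm radius with one rounded nose that reaches 70 mm from the axis; it is the one on the aluminium fixture plate (345 x 150 x 15 mm, fixed to the bench). This point's own axes are the fixture's and do not turn with the cam: +x points level from the cam axis to the indicator, +z up.
- cam (a joint): Turning of the mounted cam in rad, counter-clockwise from above positive; 0 = nose squarely at the plunger. Starts between 1.0 and 2.4. Turns from -3.1 to 3.1, stiffly enough to stay where it is left (about 1.5 N at the handle).
- cam_handle (a point): Crank handle of the mounted cam: upright black round grip, 18 mm diameter, from 54 to 100 mm above the bench, free to spin on its pin. It stands 45 mm from the cam axis, exactly on the side opposite the nose. The point is on its centre line, 80 mm above the bench.
- carriage (a joint): Travel of the indicator's carriage in m along the fixture towards the cam (fixture -x): 0 = fully back, 0.050 = fully home against its stop. Starts between 0 and 0.022. It slides with about 5 N of friction and stays where it is left.
- carriage_knob (a point): Upright aluminium post on the carriage, behind the dial as seen from the cam, for moving the carriage: 20 mm diameter, top 100 mm above the bench. The point is on its centre line, 80 mm above the bench; it lies 217 mm from the cam axis when fully back, 167 mm when home. The dial (57 mm across, face up, its top 54 mm above the bench) has its centre 52 mm nearer the cam.
- plunger (a joint): How far the indicator's sprung steel plunger is pressed in, in m: 0 = free, 0.030 at most; soft, under 3 N. With the carriage home it reads about 0.010 on the round part of the cam and 0.020 on the top of the nose. The needle on the dial turns with it.
- spare_cam_mid (a point): Bystander: a loose spare cam of the same shape and handle, lying on the bare bench without fixture or indicator; the point is on the axis of its round part, 10 mm above the bench.

How it is judged:
By the outcome, as a careful person would: the job done as asked, in the order asked, and still so for the second after the job is handed in, with the robot touching nothing.
It also fails if it takes over 45 s, if anything falls off the work surface, if the arm or the gripper's body presses on something with over 40 N, if the wrist force passes 120 N, or if a joint passes its speed limit or range.

## Working session

There is one attempt and no reset: what is moved stays moved. The work goes in short steps, each a Python script; the robot and the scene stay as the last script left them, time stands still between calls to the robot, and variables do not carry over. Pictures are saved under pics/ and viewed, at most 10 in all, crops included, and the job is handed in when it is done.

```bash
mkdir -p pics; ls
cat > h.py <<'E'
import numpy as np, cv2
from workcell import arm
def K(c):
    f=240/np.tan(np.radians(c["fov_y"])/2); return np.array([[f,0,c["cx"]],[0,f,c["cy"]],[0,0,1.]])
def ray(c,uv):
    p=cv2.undistortPoints(np.array([[uv]],float),K(c),np.array(c["distortion"],float))[0,0]
    R=np.array(c["R"]);t=np.array(c["t"])
    return -R.T@t, R.T@np.array([p[0],p[1],1.])
def onz(c,uv,z):
    o,d=ray(c,uv); return o+d*(z-o[2])/d[2]
def proj(c,X):
    return cv2.projectPoints(np.array([X],float),cv2.Rodrigues(np.array(c["R"],float))[0],np.array(c["t"],float),K(c),np.array(c["distortion"],float))[0][0,0]
def tri(rs):
    A=np.zeros((3,3));b=np.zeros(3)
    for o,d in rs:
        d=d/np.linalg.norm(d);P=np.eye(3)-np.outer(d,d);A+=P;b+=P@o
    X=np.linalg.solve(A,b); return X,[np.linalg.norm((np.eye(3)-np.outer(d,d)/(d@d))@(X-o)) for o,d in rs]
def snap(n,f):
    c=arm.calibration(n);im=arm.read_camera(n);cv2.imwrite(f"pics/{f}.png",im[:,:,::-1]);return c,im
E
python3 - <<'E'
from h import *
for n in("top","scene"):
    c,_=snap(n,n+"0");print(n,c)
s=arm.state();print(s["t"],s["eef_rot"],s["tool_pos"])
E
```

```text
pics
top {'fov_y': 42.08278576699473, 'cx': 317.0817399990605, 'cy': 231.18005171464804, 'distortion': array([-0.19122109,  0.        ,  0.        ,  0.        ,  0.        ]), 'R': array([[ 0.00398398, -0.99973802,  0.0225393 ],
       [-0.99444191, -0.00633229, -0.10509614],
       [ 0.10521133, -0.02199533, -0.99420661]]), 't': array([0.15142677, 0.57643728, 1.18148504])}
scene {'fov_y': 55.8563150351835, 'cx': 318.20213676698273, 'cy': 241.27344356930504, 'distortion': array([-0.11183504,  0.        ,  0.        ,  0.        ,  0.        ]), 'R': array([[ 0.85264453,  0.52217614, -0.01814906],
       [ 0.37371665, -0.63376887, -0.67725393],
       [-0.36514816,  0.57067425, -0.73552547]]), 't': array([-0.59144098, -0.05011236,  1.08163227])}
0.1 [ 9.86590263e-01  1.63214736e-01 -1.79163208e-04 -7.56129045e-04] [ 0.20909881 -0.61486683  0.23794462]
```

View pics/top0.png

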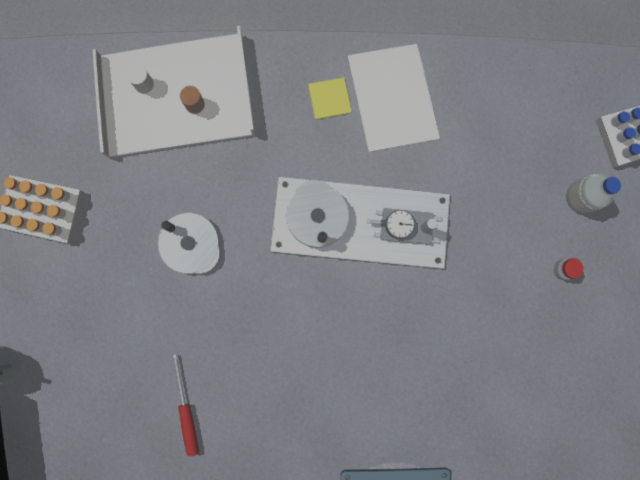

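View pics/scene0.png

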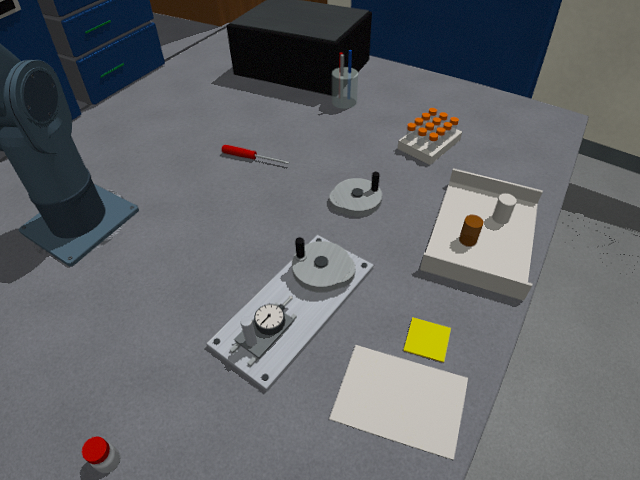

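The top view shows the mounted cam's hub at (318,215), its handle top at about (323,237) and the knob at about (432,224). In the scene view they are at (321,262), (300,240) and (248,322). The spare cam is at (188,243) in the top view.

Run:
```python
from h import *
ct=arm.calibration("top");cs=arm.calibration("scene")
for n,a,b,z in(("hub",(318,215),(321,262),.05),("handle",(323,237),(300,240),.1),("knob",(432,224),(248,322),.1),("dial",(401,224),(269,317),.054)):
    X,e=tri([ray(ct,a),ray(cs,b)]);print(n,X.round(4),np.round(e,4),onz(ct,a,z).round(4),onz(cs,b,z).round(4))
holes=[(285,184),(442,200),(438,260),(278,244)]
H=[onz(ct,h,.015) for h in holes];print(np.round(H,4))
top=cv2.imread("pics/top0.png");sc=cv2.imread("pics/scene0.png")
a=cv2.resize(top[170:275,265:455],None,fx=4,fy=4,interpolation=3)
cv2.imwrite("pics/c1.png",a)
```

```text
hub [0.6052 0.1543 0.0538] [0.0015 0.0015] [0.6045 0.1532 0.05  ] [0.6046 0.158  0.05  ]
handle [0.56   0.1472 0.1002] [0.0033 0.0033] [0.5575 0.1451 0.1   ] [0.5623 0.1496 0.1   ]
knob [ 0.5854 -0.0547  0.0967] [0.0032 0.0032] [ 0.5828 -0.0563  0.1   ] [ 0.5895 -0.0541  0.1   ]
dial [ 0.5896 -0.0049  0.0505] [0.0019 0.0019] [ 0.5878 -0.0056  0.054 ] [ 0.5927 -0.0053  0.054 ]
[[ 0.6706  0.218   0.015 ]
 [ 0.6413 -0.0953  0.015 ]
 [ 0.5213 -0.0851  0.015 ]
 [ 0.5514  0.2305  0.015 ]]
```

View pics/c1.png

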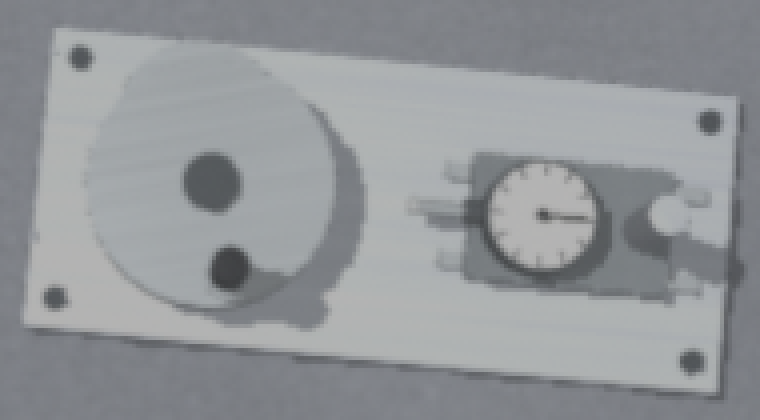

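The fixture's +x is about (-0.094,-0.9955) in the world frame. The cam sits at about 1.83 rad and the carriage at about 0.007. Next I take two closer wrist views.

```bash
cat >> h.py <<'E'
from scipy.spatial.transform import Rotation as Ro
def q(a):  # tool down, closing line along horizontal direction a (either sign)
    a=np.array([a[0],a[1],0.]);a/=np.linalg.norm(a);z=np.array([0,0,-1.]);best=[]
    for s in(1,-1):
        best.append(Ro.from_matrix(np.c_[np.cross(s*a,z),s*a,z]).as_quat())
    return best
def pick(pos,a):
    s=np.array(arm.state()["qpos"]);r=[]
    for k in q(a):
        j=arm.inverse_kinematics(list(pos),list(k))
        if j is not None: r.append((np.abs(np.array(j)-s).max(),list(k),np.round(j,2)))
    r.sort(key=lambda v:v[0]);return r
E
python3 - <<'E'
from h import *
a=(.9955,-.094)
r=pick((.58,.0,.30),a);print([(v[0],v[2]) for v in r])
arm.reach([.58,.0,.30],r[0][1])
c1,_=snap("wrist","w1");np.save("c1.npy",c1,allow_pickle=True)
arm.servo_line([.58,.12,.30],speed=.2)
c2,_=snap("wrist","w2");np.save("c2.npy",c2,allow_pickle=True)
cv2.imwrite("pics/w12.png",cv2.resize(np.vstack([cv2.imread("pics/w1.png"),cv2.imread("pics/w2.png")]),None,fx=.62,fy=.62))
for c in(c1,c2):
    for X in((.605,.154,.05),(.56,.147,.1),(.585,-.055,.1)):print(proj(c,X))
s=arm.state();print(s["t"],s["tool_pos"],s["eef_rot"],s["wrist_force"])
E
```

```text
[(np.float64(0.8053876389688591), array([ 0.37,  0.42, -0.6 ,  1.63,  0.25,  1.17, -0.38])), (np.float64(2.6151731380311514), array([ 0.66,  0.58, -1.07,  1.62,  0.52,  1.27,  2.54]))]
[323.67793877  16.67356811]
[267.63154733  19.53176734]
[323.01159663 260.92947882]
[334.01619023 155.25205202]
[285.69575575 175.23304344]
[332.86560372 369.37216712]
3.5 [0.58037152 0.1178255  0.29978187] [ 7.40471772e-01  6.72087130e-01 -5.04039958e-04  4.35504168e-04] [-0.08847702 -0.86032914  0.47378884]
```

View pics/w12.png

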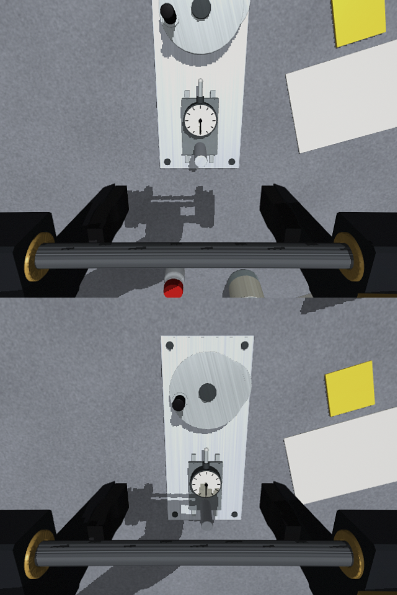

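Stacked wrist views. Upper (w1): knob at about (323,261) and hub at (324,14). Lower (w2): hub at (334,154), handle at about (287,173), knob at about (332,370). These match the predictions to within a couple of pixels. Next I refine them.

Run:
```python
from h import *
w1=cv2.imread("pics/w1.png");w2=cv2.imread("pics/w2.png")
c2=np.load("c2.npy",allow_pickle=True).item();c1=np.load("c1.npy",allow_pickle=True).item()
def blob(im,box,th):
    x0,y0,x1,y1=box;m=(im[y0:y1,x0:x1].max(2)<th).astype(np.uint8)
    n,l,s,ce=cv2.connectedComponentsWithStats(m)
    for i in range(1,n):
        if s[i,4]>60: print(s[i]+[x0,y0,0,0,0],(ce[i]+[x0,y0]).round(2))
print("w2");blob(w2,(260,120,380,200),90);
print("w1");blob(w1,(250,0,370,50),90)
T=cv2.imread("pics/top0.png");print("top");blob(T,(300,200,345,245),100)
f=lambda im,x,y,w,h,k:cv2.resize(im[y:y+h,x:x+w],(w*k,h*k),interpolation=cv2.INTER_CUBIC)
A=f(w2,265,135,95,70,4);B=f(w1,285,230,95,70,4);C=f(w1,245,0,95,70,4);D=f(w2,285,340,95,70,4)
cv2.imwrite("pics/z.png",np.vstack([np.hstack([A,B]),np.hstack([C,D])]))
```

```text
w2
[321 138  28  30 663] [334.37 152.84]
[277 157  22  27 450] [287.99 170.19]
w1
[308   0  32  31 824] [323.87  14.01]
[258   5  27  35 663] [271.26  21.7 ]
top
[312 209  12  13 128] [317.48 215.07]
[318 232  10  11  82] [322.1  236.88]
```

View pics/z.png

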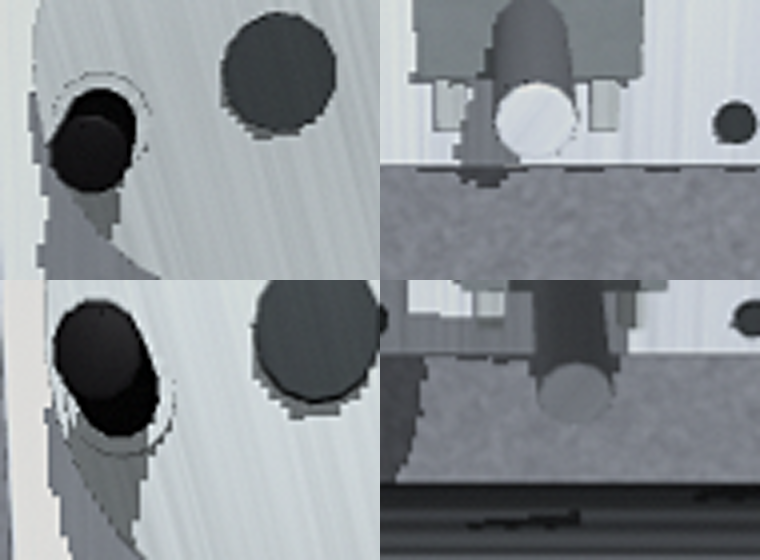

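Crops: handle top is at w2 (287.5,173) and w1 (269.2,17.2). Hub is at w2 (334.7,152.2) and w1 (324.2,14.6). Knob top is at w1 (324,259.7) and w2 (333.4,368).

Run:
```python
from h import *
c2=np.load("c2.npy",allow_pickle=True).item();c1=np.load("c1.npy",allow_pickle=True).item();ct=arm.calibration("top");cs=arm.calibration("scene")
P={}
for n,a,b,t,s,z in(("hub",(324.2,14.6),(334.7,152.2),(318,215),(321,262),.05),("handle",(269.2,17.2),(287.5,173),(322.5,236.5),(300,240),.1),("knob",(324,259.7),(333.4,368),(432,223.7),(248,321),.1)):
    X,e=tri([ray(c1,a),ray(c2,b)]);Y,e2=tri([ray(c1,a),ray(c2,b),ray(ct,t),ray(cs,s)])
    print(n,X.round(4),np.round(e,4),onz(c1,a,z)[:2].round(4),onz(c2,b,z)[:2].round(4),"all4",Y.round(4));P[n]=(onz(c1,a,z)+onz(c2,b,z))/2
h,g,k=P["hub"],P["handle"],P["knob"]
print("handle r",np.hypot(*(g-h)[:2]),"knob d",np.hypot(*(k-h)[:2]),"dir",((k-h)/np.hypot(*(k-h)[:2]))[:2])
A=lambda v:np.arctan2(v[1],v[0])
print("cam",(A(h-g)-A(k-h))%(2*np.pi))
```

```text
hub [0.6059 0.1564 0.0457] [0.0001 0.0001] [0.6056 0.1555] [0.6059 0.1568] all4 [0.6053 0.1554 0.0523]
handle [0.5615 0.1486 0.0991] [0.0002 0.0002] [0.5614 0.1484] [0.5618 0.1488] all4 [0.561  0.1482 0.0997]
knob [ 0.5858 -0.0544  0.0987] [0.0002 0.0002] [ 0.586  -0.0539] [ 0.5857 -0.0534] all4 [ 0.5857 -0.0542  0.0992]
handle r 0.04479604435361091 knob d 0.21076886019560004 dir [-0.09437659 -0.99553657]
cam 1.835496602760894
```

```bash
cat >> h.py <<'E'
HUB=np.array([.6057,.1562]);HAN=np.array([.5616,.1486]);KN=np.array([.5858,-.0537]);U=np.array([-.0944,-.9955]);N=np.array([.9955,-.0944])
def P3(p,z): return [float(p[0]),float(p[1]),z]
def st(m):
    s=arm.state();print(m,round(s["t"],2),np.round(s["tool_pos"],4),np.round(s["wrist_force"],1),round(s["grip_width"],4),round(float(np.max(s["grasp_force"])),1));return s
E
python3 - <<'E'
from h import *
r=pick(P3(KN,.15),N);print(r[0][2])
arm.reach(P3(KN,.15),r[0][1]);st("above")
print(arm.servo_line(P3(KN,.063),speed=.1,stop_force=12));st("down")
arm.gripper_close();st("closed")
print(arm.servo_line(P3(KN-U*.058,.063),speed=.04,stop_force=20));s=st("pushed")
print("dist",(np.array(s["tool_pos"][:2])-HUB)@U)
arm.pause(.2);st("rest")
E
```

```text
[ 0.4   0.6  -0.52  1.75  0.37  0.89 -0.38]
above 4.42 [ 0.5869 -0.052   0.1513] [0.  0.3 0.8] 0.0881 0.0
False
down 5.43 [ 0.5864 -0.0537  0.0636] [ 0.5 -0.1  0.9] 0.0882 0.0
closed 6.48 [ 0.5853 -0.0536  0.0629] [-2.8  0.2  2.1] 0.019 30.0
True
pushed 7.65 [ 0.5895 -0.009   0.0629] [-1.6 -0.9  5.4] 0.0192 30.0
dist 0.16596814743114985
rest 7.85 [ 0.5894 -0.009   0.0629] [-1.3 -0.1  5. ] 0.0191 30.0
```

Run:
```python
from h import *
arm.release();st("open")
p=arm.state()["tool_pos"];arm.servo_line([p[0],p[1],.15],speed=.15)
r=pick(P3(HAN,.15),N);print(r[0][2]);arm.reach(P3(HAN,.15),r[0][1])
print(arm.servo_line(P3(HAN,.066),speed=.1,stop_force=12));st("down")
arm.gripper_close();s=st("closed")
d=np.array(s["tool_pos"][:2])-HUB;a0=np.arctan2(d[1],d[0])%(2*np.pi);a1=np.arctan2(-U[1],-U[0])
print("r",np.hypot(*d),a0,a1)
for i,a in enumerate(np.linspace(a0,a1,13)[1:]):
    t=arm.servo_line(P3(HUB+.045*np.array([np.cos(a),np.sin(a)]),.066),speed=.04,stop_force=25)
    if i%4==3 or t: st(f"{i} {t}")
    if t: break
arm.pause(.2);st("end")
```

```text
open 8.94 [ 0.5881 -0.009   0.0621] [-0.5  0.1 -0. ] 0.0878 0.0
[ 0.06  0.59 -0.54  1.77  0.38  0.88 -0.74]
False
down 11.35 [0.5621 0.1488 0.0666] [-0.1  0.1 -0.8] 0.0883 0.0
closed 12.43 [0.561  0.1486 0.066 ] [-3.3  0.1  2.6] 0.0172 30.0
r 0.045371194723593945 3.310230074479642 1.4762523135030365
3 False 13.72 [0.5648 0.1764 0.066 ] [-4.3  2.7  1.9] 0.0173 30.0
7 False 15.03 [0.5837 0.1961 0.066 ] [-2.8  4.2  0.4] 0.017 30.0
11 False 16.32 [0.6109 0.2012 0.0661] [ 1.4  4.5 -3.7] 0.0171 30.0
end 16.52 [0.6109 0.2013 0.0661] [ 1.   5.1 -3.2] 0.0167 30.0
```

Run:
```python
from h import *
arm.release();p=arm.state()["tool_pos"];st("rel")
arm.servo_line([p[0],p[1],.16],speed=.15)
r=pick((.59,.05,.24),N);arm.reach([.59,.05,.24],r[0][1])
c,im=snap("wrist","w3");np.save("c3.npy",c,allow_pickle=True);snap("top","top3");st("look")
```

```text
rel 17.64 [0.6099 0.201  0.066 ] [-0.4 -1.   0.2] 0.0881 0.0
look 19.24 [0.5894 0.0526 0.2388] [0.3 0.1 0.4] 0.0881 0.0
```

View pics/w3.png

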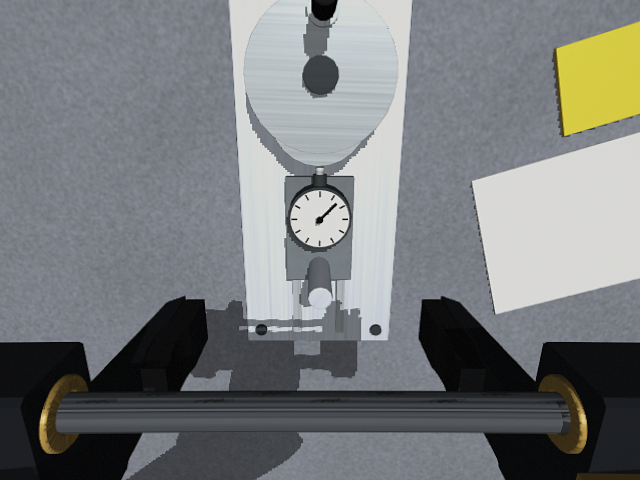

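The nose points at the plunger, with the carriage home and the plunger pressed. Hub is at (320,74), knob at (320,297), and the handle is cut off at the top. I move the camera to measure the remaining angle.

Run:
```python
from h import *
arm.servo_line([.59,.14,.26],speed=.2);arm.pause(.2)
c,im=snap("wrist","w4");np.save("c4.npy",c,allow_pickle=True)
for X in(P3(HUB,.05),P3(HUB-.045*U,.1),P3(HUB+.167*U,.1),P3(HUB+.07*U,.05)):print(proj(c,X).round(1))
b=im[:,:,::-1];x,y=235,60
cv2.imwrite("pics/w4c.png",cv2.resize(b[y:y+195,x:x+195],None,fx=3,fy=3,interpolation=cv2.INTER_CUBIC));st("")
```

```text
[327.6 181.3]
[330.6 132.7]
[327.7 374.1]
[326.9 254.6]
 20.1 [0.5901 0.1383 0.2596] [-0.7 -0.6  0.3] 0.0884 0.0
```

View pics/w4c.png

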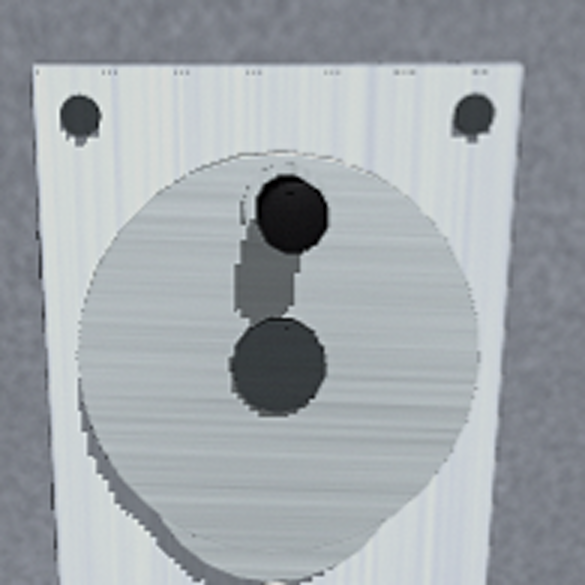

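Crop: hub at w4 (327.3,181.7), handle top at about (332.3,130.7), nose tip at about (326.8,253). The handle looks 1–1.5 mm past square, so I quantify that.

Run:
```python
from h import *
c=np.load("c4.npy",allow_pickle=True).item();im=cv2.imread("pics/w4.png")
hb=onz(c,(327.3,181.7),.05)[:2]
m=(im.max(2)<90).astype(np.uint8);m[:,:235]=0;m[:60]=0;m[:,430:]=0;m[255:]=0
n,l,s,ce=cv2.connectedComponentsWithStats(m)
for i in range(1,n):
    if s[i,4]>50: print(s[i],ce[i].round(2))
holes=[onz(c,(235+80/3-.3,60+116/3-.3),.015)[:2],onz(c,(235+473/3-.3,60+115/3-.3),.015)[:2]]
mid=(holes[0]+holes[1])/2;w=holes[1]-holes[0]
print("hub",hb,"hole mid",mid,"sep",np.hypot(*w),"perp dir->u",np.array([w[1],-w[0]])/np.hypot(*w))
g=onz(c,(332.3,130.7),.1)[:2]
k=onz(np.load("c3.npy",allow_pickle=True).item(),(320,297.5),.1)[:2];print("knob",k,(k-hb)@U,(k-hb)@N)
print("handle",g,"r",np.hypot(*(g-hb)),"off N",(g-hb)@N,"mid off N",(mid-hb)@N, "ang err(cam)", -np.arctan2((g-hb)@N,-(g-hb)@U))
# cam outline: distance from hub along N-symmetric chords, at z=.05 projecting model-free: sample edge pts by brightness vs shadow
```

```text
[255  92  13  13 137] [261.31  98.13]
[386  92  13  13 134] [392.45  97.88]
[320 118  24  27 508] [331.46 131.2 ]
[312 165  32  34 791] [327.34 181.46]
hub [0.60537795 0.15586255] hole mid [0.61206364 0.22620451] sep 0.12034004510660923 perp dir->u [-0.09406059 -0.99556647]
knob [ 0.59008689 -0.00844382] 0.1650104649461842 0.0002882770683385072
handle [0.61130309 0.20232977] r 0.046843463866391544 off N 0.0015119748605235373 mid off N 1.5323870908864332e-05 ang err(cam) -0.03228389029720576
```

Run:
```python
from h import *
HB=np.array([.6055,.156]);T=HB-.045*U
off=lambda:round(float((np.array(arm.state()["tool_pos"][:2])-HB)@N)*1000,2)
r=pick(P3(T,.15),N);arm.reach(P3(T,.15),r[0][1])
print(arm.servo_line(P3(T,.066),speed=.1,stop_force=12));arm.pause(.2);print("off open",off())
arm.gripper_close();arm.pause(.2);print("off closed",off());st("")
cmd=0.
for _ in range(3):
    e=off()
    if abs(e)<.2: break
    cmd-=e/1000;arm.servo_line(P3(T+N*cmd,.066),speed=.02,stop_force=20);arm.pause(.2);print("off",off(),cmd)
st("");arm.release();arm.pause(.1);print("off rel",off())
p=arm.state()["tool_pos"];arm.servo_line([p[0],p[1],.16],speed=.15)
arm.reach([.59,.14,.26],pick((.59,.14,.26),N)[0][1]);arm.pause(.2)
c,im=snap("wrist","w5");np.save("c5.npy",c,allow_pickle=True);b=im[:,:,::-1]
m=(b.max(2)<90).astype(np.uint8);m[:,:235]=0;m[:60]=0;m[:,430:]=0;m[255:]=0
n,l,s,ce=cv2.connectedComponentsWithStats(m)
for i in range(1,n):
    if s[i,4]>50: print(s[i],ce[i].round(2))
for X in(P3(HB,.05),P3(T,.1),P3(T,.054)):print(proj(c,X).round(1))
x,y=235,60
cv2.imwrite("pics/w5c.png",cv2.resize(b[y:y+195,x:x+195],None,fx=3,fy=3,interpolation=cv2.INTER_CUBIC));st("")
```

```text
False
off open 0.42
off closed 0.24
 23.14 [0.61   0.2008 0.066 ] [ 2.8 -0.3 -1.3] 0.0168 30.0
off 0.09 -0.00023999999999999998
 23.59 [0.6098 0.2008 0.066 ] [ 2.4  0.1 -2.6] 0.0172 30.0
off rel -0.23
[257  95  14  14 139] [263.65 101.16]
[389  95  13  14 139] [394.81 101.38]
[321 122  25  27 515] [332.95 134.94]
[314 169  31  32 783] [329.3  184.64]
[329.4 184.8]
[332.9 137. ]
[330.4 133. ]
 26.38 [0.5893 0.1406 0.2585] [ 0.1 -0.9 -0.8] 0.0885 0.0
```

View pics/w5c.png

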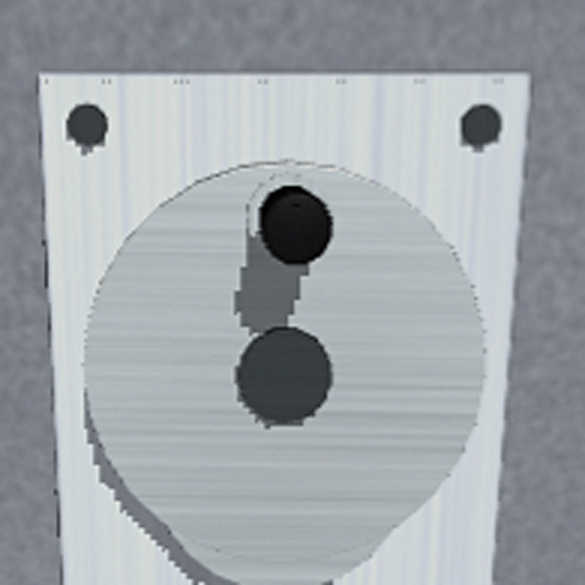

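The handle top at (333.3,134.4) is now within 0.4 px of square (332.9), about 0.01 rad. The hub matches its predicted position, and the arm is clear.

```bash
python3 -c "
from workcell import arm
print(arm.hand_in())"
```

```text
the job is handed in; nothing more can be done
None
```

The job is handed in: the carriage went home against its stop first, then the cam was turned until its nose faced the plunger (by camera, about 0.01 rad off square) and let go, and the spare cam was never touched; I measured that angle from the cam's handle and did not read the dial.

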